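Draw the tapped plug from the pump housing with the screw-in puller rod

TASK

Take the puller rod off its sloping wooden rest, stand it upright in the threaded hole of the square plug in the pump housing and let go of it. Take it again by its square head from above, screw it clockwise fully home, then draw the plug straight up out of the housing with it. Set the plug down gently, upright and flat in the shallow steel tray, the rod still screwed into it, and leave the things lying around where they are.

Things in the scene. Friction and masses are not known exactly. Their poses are not given: they have to be found in the camera images.
- puller: steel puller rod, 130 mm long, 0.34 kg. Origin at the centre of its threaded tip, z along the rod to the head, y level at the start. Round shank 18 mm in diameter up to z 100 (first 7 mm tapered), then a square head 26 x 26 mm, z 100 to 130, flats facing x and y. Starts leaning on the rest, 35 degrees from upright, tip low and towards the robot, head high
- puller_head (a point): centre of the rod's square head, 115 mm from the tip on the axis
- puller_lugs (a point): on the rod's axis, 18 mm from the tip, at the lower faces of two thread lugs on either side, centred on the rod's +x and -x, each spanning about 75 degrees, 4 mm thick, reaching 15 mm from the axis, sloping as a right-hand thread of 24 mm lead
- rest: fixed plywood rest: foot 140 x 70 mm, 8 mm thick, with a trough 30 mm wide rising along its +x, 35 degrees from upright, open above. Origin on the table. The rod's tip stands at x -40, z 22 mm of this frame, its head centre at x 26, z 116; the trough ends 8 mm short of the head. The rod lifts straight up out of it
- plug: loose square aluminium plug 60 x 60 mm, 46 mm high, 0.4 kg, flush in the housing's pocket (1 mm play a side), so it cannot turn nor be gripped. Origin at the centre of its underside, z up. In its top a round blind hole, 34 mm in diameter, floor 6 mm above the underside, with two thread ridges inside (see plug_mouth, plug_floor)
- plug_mouth (a point): centre of the threaded hole's mouth on the plug's top face, 46 mm above its underside. The two ridges start 4 mm below it at bearings 100 and 280 degrees (anticlockwise from the plug's +x), each runs 300 degrees clockwise and down (right-hand, 24 mm a turn) and leaves a 20 mm bore. The rod can be dropped in at any yaw
- plug_floor (a point): centre of the hole's floor. Dropped in, the rod rests by its lugs on the ridges, tip 8 to 20 mm up, and stands alone: upright if its x points 20 degrees clockwise to 90 anticlockwise of the plug's x (either way round), else it may lean some 8 degrees. At equal yaws the tip is 11 mm up, some 170 degrees clockwise from home (tip on floor); the hand follows down. The thread has 4 mm axial play
- housing: fixed grey pump housing 180 x 140 mm (feet 200 mm long, a brass stub on its +x end), 70 mm high, origin at the centre of its underside. The pocket in the middle of its top is 46 mm deep. Sprung rubber pads hold the plug by friction: drawing it takes roughly 8 to 18 N with its weight; it is clear after 46 mm
- tray: fixed shallow steel tray 150 x 150 mm, rim 18 mm high, walls 4 mm; origin at the centre of its underside
- tray_in (a point): centre of the tray's inner floor
- wrench: bystander: flat steel wrench lying at the side; origin at the middle of its underside
- drift: bystander: plain round steel bar, 18 mm diameter, 130 mm long, no head or thread, lying beyond the housing; origin under its middle
- spray: bystander: can, 60 mm diameter, 130 mm high, origin at the centre of its underside
- jar: bystander: jar, 68 mm diameter, 70 mm high, origin at the centre of its underside
- bearing: bystander: steel bearing ring, 72 mm outside, 18 mm high, origin at the centre of its underside
- carton: bystander: small cardboard box 60 x 80 x 50 mm, origin at the centre of its underside
- driver: bystander: screwdriver lying at the side; origin under its middle

How it is judged:
By the outcome, as a careful person would: the job done as asked, in the order asked, and still so for the second after the job is handed in, with the robot touching nothing.
It also fails if it takes over 72 s, if anything falls off the work surface, if the arm or the gripper's body presses on something with over 40 N, if the wrist force passes 120 N, or if a joint passes its speed limit or range.

ROBOT

A 6-joint arm with a two-finger parallel gripper is mounted at the origin on the work surface. World frame = base frame: x ahead of the robot, y to its left, z up, the work surface at z = 0. Lengths are in m, angles in rad, forces in N, time in s.
With the tool pointing down it reaches from about 0.25 to 0.85 m from the base axis. Payload 12.5 kg.
Tool frame: the origin (TCP) lies between the finger pads; the fingertips stand 14 mm ahead of it and the grasp point (between the pads) lies 5 mm behind it; z points along the fingers, y is the line along which they close (so a half turn about z gives the same grasp; the last joint's range is limited). The gripper opens to 93 mm and grips with 3 to 60 N. Pads are 15 mm wide; open, the fingers measure 128 mm over their backs; the gripper's body (75 mm by 188 mm) begins 65 mm behind the grasp point.
Start: joints at [1.261, 0.351, 1.652, -0, 1.139, -0.085], TCP at [0.123, 0.536, 0.233] pointing down, gripper open.
Joint ranges: [-2.75, 2.75], [-0.79, 2.1], [0.01, 2.65], [-1.57, 4.71], [0.07, 3.14], [-2.87, 2.87]. Speed limits (rad/s): [2.22, 2.22, 2.79, 3.14, 3.14, 3.14].

INTERFACE

Orientations are given as a rotation vector (axis times angle).
In Python, from cell import arm gives the robot as it stands.
- The arm moves only by the shell command python3 steer.py [OPENING] [FORCE], which reads ROWS from standard input. ROWS is one flat JSON list of numbers that holds 1 to 20 rows one after another, with no inner brackets; each row has 6 numbers: dx, dy, dz in a scale on which 1.0 is 0.2 m, then a rotation vector rx, ry, rz in fractions of the full range, 1 being pi/2 rad; each row shifts and turns the commanded pose from where the row before left it, along the tool's axes as they then stand; what a row does not reach is not made up. A row lasts 1/10 s, in which the tool goes at most 0.05 m and 0.15 rad, less where a joint would pass 70% of its speed; a pose out of reach is approached as far as the arm can. OPENING is the opening from 0.0 (shut) to 1.0 (fully open), set as the command begins (- or left out keeps the last). The fingers move at their own pace and stop on an object; FORCE is the grip in N (left out, the last holds). Time passes only in rows, so rows that do not move let the fingers close. It prints the time, the measured TCP pose, the force, the opening and the grip force at its end. Input that does not fit is refused with a message, and nothing moves.
- arm.read_state(): the state, without advancing time (a new reading comes with each control period).
- arm.get_image(name): name is "scene" or "top" or "wrist"; returns a dict with "pixels" (420x560x3 uint8, red, green, blue), "fov_y" (degrees; the focal length in pixels is half the picture's height over the tangent of half this angle, whatever the lens; pixels are square), "cx", "cy" (the principal point, pixels), "xyz" and "rotation" of the camera in the world. Camera axes: x right, y down, z forward; pixel columns grow to the right and rows downward; lengths in m; the calibration is good to about 2 mm. A picture is of the moment at which its call begins. There is no depth.
- arm.finish_job(): hands the job in; it is judged then, once.
The state is a dict: "time_s": time; "joint_pos": joint angles; "qvel": joint speeds; "effort": joint torques, N m; "tool_pos": TCP position; "orientation": TCP orientation; "wrist_force": force on the tool from outside, world axes, zero at the start; "torque": the same for the moment, N m; "gripper_width": opening from 0.0 (shut) to 1.0 (fully open); "grip_force": force on a finger pad.
Only numpy, scipy, OpenCV 4.12 (cv2) and the standard library are available. Lean on these libraries where they do the work, as an engineer would, in place of code of your own. Each camera call takes 0.05 s, during which the arm holds its last target. There are 200 camera calls.

## Working session

There is one attempt and no reset: what is moved stays moved. The work goes in short steps, Python scripts to look and compute and a shell command to move; the robot and the scene stay as the last step left them, time stands still between calls to the robot, and variables do not carry over. Pictures are saved under pics/ and viewed, at most 14 in all, crops included, and the job is handed in when it is done.

```bash
ls; mkdir -p pics
cat > h.py <<'E'
import numpy as np,cv2
from cell import arm
from scipy.spatial.transform import Rotation as R
def shot(n,f=None):
    d=arm.get_image(n); 
    if f: cv2.imwrite(f'pics/{f}.png',d['pixels'][:,:,::-1]); np.savez(f'pics/{f}.npz',**d)
    return d
def load(f): return dict(np.load(f'pics/{f}.npz'))
def rot(d):
    r=np.array(d['rotation'],float)
    return r if r.shape==(3,3) else R.from_rotvec(r).as_matrix()
def ray(d,u,v):
    f=210/np.tan(np.radians(float(d['fov_y']))/2)
    w=rot(d)@np.array([(u-float(d['cx']))/f,(v-float(d['cy']))/f,1.]); return np.array(d['xyz'],float),w/np.linalg.norm(w)
def plane(d,u,v,z):
    o,w=ray(d,u,v); return o+w*(z-o[2])/w[2]
def tri(*L):
    A=0;b=0;rs=[ray(*l) for l in L]
    for o,w in rs:
        P=np.eye(3)-np.outer(w,w); A=A+P;b=b+P@o
    x=np.linalg.solve(A,b); return x,[1000*np.linalg.norm((np.eye(3)-np.outer(w,w))@(x-o)) for o,w in rs]
def proj(d,p):
    c=rot(d).T@(np.array(p)-np.array(d['xyz'],float)); f=210/np.tan(np.radians(float(d['fov_y']))/2)
    return c[:2]/c[2]*f+[float(d['cx']),float(d['cy'])]
E
python3 - <<'E'
from h import *
for n in ['scene','top','wrist']:
    d=shot(n,n+'0'); print(n,d['fov_y'],d['cx'],d['cy'],d['xyz'],np.round(rot(d),3).tolist(),np.shape(d['rotation']))
a=np.hstack([cv2.imread(f'pics/{n}0.png') for n in ['top','scene']])
print(arm.read_state())
E
```

```text
cell.py
pics
steer.py
scene 50.444094256263796 276.2253667519626 199.9767393978252 [1.24798345 0.62009865 1.04157924] [[-0.671, 0.548, -0.501], [0.742, 0.479, -0.47], [-0.018, -0.686, -0.727]] (3,)
top 55.565907855565214 283.87141122037013 209.54085516259914 [ 3.43812329e-01 -4.47229230e-04  1.10741491e+00] [[0.025, -0.974, 0.225], [-1.0, -0.025, 0.003], [0.003, -0.225, -0.974]] (3,)
wrist 62.77244649434576 279.9342274113257 209.03529667437707 [0.04753469 0.55266532 0.38525185] [[0.223, 0.937, 0.268], [0.975, -0.214, -0.063], [-0.002, 0.276, -0.961]] (3,)
{'time_s': 0.15, 'joint_pos': array([ 1.26138243e+00,  3.51100334e-01,  1.65225375e+00, -2.98385702e-06,
        1.13910912e+00, -8.46085189e-02]), 'qvel': array([ 0.00087774, -0.00111182, -0.00258036,  0.00210364,  0.00098025,
       -0.00040563]), 'effort': array([ 1.33659200e-04, -4.97466159e+01, -2.85341442e+01,  6.99093821e-02,
        2.46609875e-02, -9.18106389e-05]), 'tool_pos': array([0.12250936, 0.53593012, 0.23224061]), 'orientation': array([-3.52359547e-01, -3.12160078e+00,  1.34177336e-03]), 'wrist_force': array([-0.80706902, -0.17954736,  0.29878666]), 'torque': array([-0.01093833,  0.06299877,  0.00703363]), 'grip_force': 0.0, 'gripper_width': 0.9987305532982391}
```

View pics/top0.png

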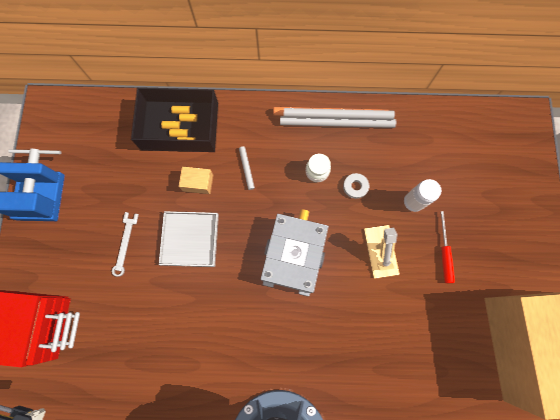

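View pics/scene0.png

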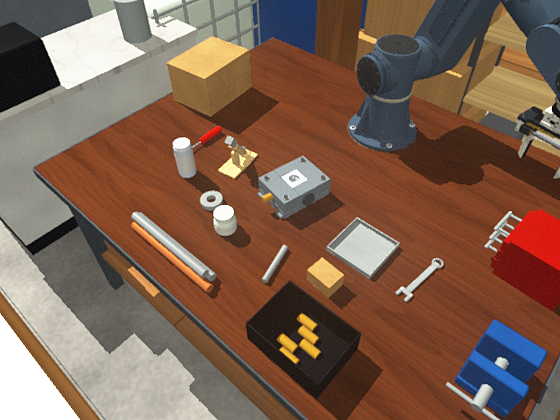

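The top view shows the tray near (188,239), the housing near (296,254), and the rest near (382,250) with the rod head near (390,235). In the scene view the tray is near (363,246), the plug near (294,179) and the rod head near (234,142). I'll enlarge these areas.

Run:
```python
from h import *
t=cv2.imread('pics/top0.png');s=cv2.imread('pics/scene0.png')
c=lambda im,x,y:cv2.resize(im[y:y+75,x:x+100],None,fx=4,fy=4,interpolation=cv2.INTER_CUBIC)
cv2.imwrite('pics/c1.png',np.vstack([np.hstack([c(t,246,215),c(t,345,213)]),np.hstack([c(s,244,145),c(s,185,110)])]))
T,S=load('top0'),load('scene0')
for n,z,a in [('plug',.07,(294.5,252)),('head',.116,(390,235)),('tray',.004,(188,239))]: print(n,plane(T,*a,z))
print(tri((T,294.5,252),(S,294,179)),tri((T,390,235),(S,234,142)),tri((T,188,239),(S,363,246)))
```

```text
plug [ 0.47050412 -0.02800977  0.07      ]
head [ 0.5138676  -0.26634716  0.116     ]
tray [0.50734623 0.26815588 0.004     ]
(array([ 0.47154631, -0.02886293,  0.06576204]), [np.float64(0.9037597407550246), np.float64(0.9037597407551285)]) (array([ 0.51061586, -0.26164662,  0.11674937]), [np.float64(5.219533265640393), np.float64(5.219533265640582)]) (array([0.50730539, 0.2654614 , 0.00979315]), [np.float64(1.5113382784310525), np.float64(1.5113382784310623)])
```

View pics/c1.png

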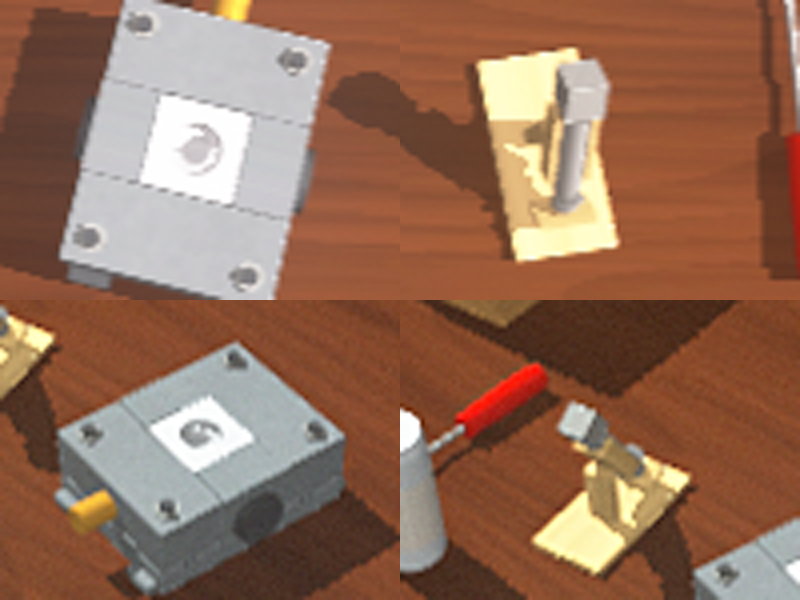

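The housing sits with its stub towards +x and the plug hole at the crop centre (198,150). The rest's foot runs from (566,251) up to (527,55), so its yaw is about +11°, with the rod's head at (583,90) at the far end. Next is a wrist camera view from above.

```bash
cat >> h.py <<'E'
def tool():
    s=arm.read_state(); return np.array(s['tool_pos']),R.from_rotvec(s['orientation']),s
def go(p,Rm=None):
    "deltas in the tool's axes: turn, translation before turning, translation after turning"
    q,r,s=tool(); d=np.array(p)-q; Rt=r if Rm is None else Rm
    rv=(r.inv()*Rt).as_rotvec(); n=lambda a:np.round(a,4).tolist()
    print('turn',n(rv),round(np.linalg.norm(rv),3),'| trans first',n(r.inv().apply(d)),'| trans after turn',n(Rt.inv().apply(d)),round(np.linalg.norm(d),3))
def frame(y,z):
    "tool rotation from closing axis y and approach axis z"
    z=np.array(z,float)/np.linalg.norm(z); y=np.array(y,float); y=y-z*(y@z); y/=np.linalg.norm(y)
    return R.from_matrix(np.column_stack([np.cross(y,z),y,z]))
def down(deg): a=np.radians(deg); return frame([np.cos(a),np.sin(a),0],[0,0,-1])
E
python3 - <<'E'
from h import *
go([.49,-.08,.33],down(101))
E
```

```text
turn [-0.0008, -0.0003, -0.4168] 0.417 | trans first [-0.4955, -0.5186, -0.0973] | trans after turn [-0.2432, -0.6747, -0.0978] 0.724
```

The manual's scale: shifts go in shares of 0.2 m and turns go in shares of pi/2 rad. Converting my numbers, -0.042 m / 0.2 = -0.21, -0.038 m / 0.2 = -0.19, -0.139 rad / 1.5708 = -0.0885.

```bash
echo '[0, 0, -0.15, 0, 0, -0.0885, 0, 0, -0.15, 0, 0, -0.0885, 0, 0, -0.19, 0, 0, -0.0885, -0.075, -0.21, 0, 0, 0, 0, -0.075, -0.21, 0, 0, 0, 0, -0.075, -0.21, 0, 0, 0, 0, -0.075, -0.21, 0, 0, 0, 0, -0.075, -0.21, 0, 0, 0, 0, -0.075, -0.21, 0, 0, 0, 0, -0.075, -0.21, 0, 0, 0, 0, -0.075, -0.21, 0, 0, 0, 0, -0.075, -0.21, 0, 0, 0, 0, -0.075, -0.21, 0, 0, 0, 0, -0.075, -0.21, 0, 0, 0, 0, -0.075, -0.21, 0, 0, 0, 0, -0.075, -0.21, 0, 0, 0, 0, -0.075, -0.21, 0, 0, 0, 0, -0.075, -0.21, 0, 0, 0, 0, -0.075, -0.21, 0, 0, 0, 0]' | python3 steer.py 1.0 20
python3 -c "
from h import *
go([.49,-.08,.33],down(101))"
```

```text
time_s: 2.05
tool_pos: [0.4871, -0.0795, 0.3305]
orientation: [0.301, -3.127, -0.0]
wrist_force: [0.3, 0.4, 0.4]
gripper_width: 0.994
grip_force: 0.0
turn [0.0001, -0.0001, -0.0002] 0.0 | trans first [-0.0028, -0.001, 0.0005] | trans after turn [-0.0028, -0.001, 0.0005] 0.003
```

Take one view here, shift by about 0.12 m towards −y, and take a second.

Converted, -0.04 m / 0.2 = -0.2.

```bash
echo '[0, 0, 0, 0, 0, 0, 0, 0, 0, 0, 0, 0]' | python3 steer.py && python3 -c "
from h import *
shot('wrist','w1');go([.48,-.2,.33])" && echo '[0, -0.2, 0, 0, 0, 0, 0, -0.2, 0, 0, 0, 0, 0, -0.2, 0, 0, 0, 0, 0, 0, 0, 0, 0, 0, 0, 0, 0, 0, 0, 0]' | python3 steer.py && python3 -c "
from h import *
shot('wrist','w2')
a=[cv2.imread(f'pics/w{i}.png') for i in (1,2)]
cv2.imwrite('pics/w12.png',np.vstack([cv2.resize(x[60:360],None,fx=1.4,fy=1.4) for x in a])[:,:800][:840][::1] if 0 else a[1])"
```

```text
time_s: 2.25
tool_pos: [0.4864, -0.0781, 0.3301]
orientation: [0.299, -3.126, -0.001]
wrist_force: [0.0, 1.0, 0.3]
gripper_width: 1.002
grip_force: 0.0
turn [0.0, 0.0, 0.0] 0.0 | trans first [0.0294, -0.1192, 0.0003] | trans after turn [0.0294, -0.1192, 0.0003] 0.123
time_s: 2.8
tool_pos: [0.5092, -0.1946, 0.3306]
orientation: [0.301, -3.127, -0.001]
wrist_force: [0.5, 1.1, 0.1]
gripper_width: 1.001
grip_force: 0.0
```

View pics/w2.png

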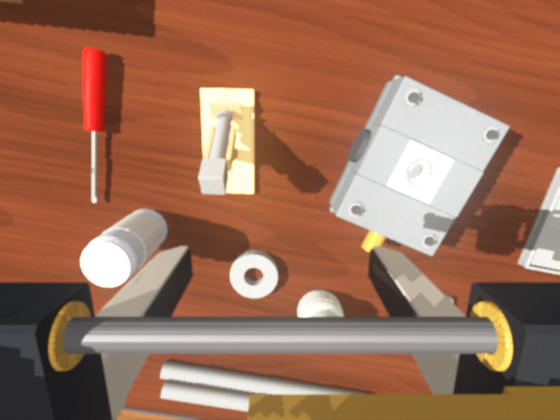

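View pics/w1.png

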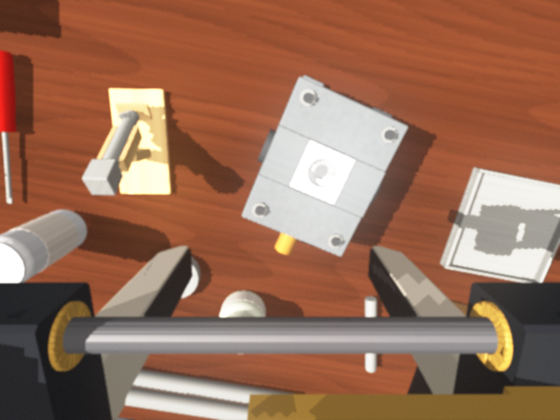

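W2 shows the rest foot at cols 201–255, rows 89–192, the head near (213,172) and the plug near (420,171). W1 shows the head near (103,172), the plug near (322,172) and the tray's left edge from (478,170) to (445,268). Now I'll measure these.

Run:
```python
from h import *
W={i:load(f'w{i}') for i in (1,2)}; T=load('top0')
def rect(d,mask,box):
    x0,y0,x1,y1=box; m=np.zeros(mask.shape,np.uint8); m[y0:y1,x0:x1]=mask[y0:y1,x0:x1]*255
    m=cv2.morphologyEx(m,cv2.MORPH_CLOSE,np.ones((9,9)))
    c=max(cv2.findContours(m,0,2)[0],key=cv2.contourArea); r=cv2.minAreaRect(c); return r,cv2.boxPoints(r)
P={}
for i,b in [(1,(280,130,365,210)),(2,(375,130,465,210))]:
    im=W[i]['pixels'].astype(int); r,bx=rect(W[i],(im.min(2)>215),b); P[i]=(r,bx); print('plug',i,np.round(r[0],1),np.round(r[1],1),r[2])
    pts=np.array([plane(W[i],*q,.07) for q in bx]); print(np.round(pts.mean(0),4),np.round([np.linalg.norm(pts[k]-pts[k-1]) for k in range(4)],4),np.degrees(np.arctan2(*(pts[1]-pts[0])[1::-1])))
print('plug tri',tri((W[1],*P[1][0][0]),(W[2],*P[2][0][0])))
F={}
for i,b in [(1,(100,80,180,200)),(2,(190,80,265,200))]:
    hsv=cv2.cvtColor(W[i]['pixels'],cv2.COLOR_RGB2HSV); m=(hsv[...,0]>15)&(hsv[...,0]<35)&(hsv[...,1]>60)&(hsv[...,2]>150)
    r,bx=rect(W[i],m,b); print('foot',i,np.round(bx,1).tolist())
    pts=np.array([plane(W[i],*q,.008) for q in bx]); print(np.round(pts,4).tolist(),np.round([np.linalg.norm(pts[k]-pts[k-1]) for k in range(4)],4))
# zooms
c=[cv2.resize(W[i]['pixels'][y:y+125,x:x+100,::-1],None,fx=4,fy=4,interpolation=cv2.INTER_CUBIC) for i,x,y in [(1,80,80),(2,180,80)]]
cv2.imwrite('pics/c2.png',np.hstack(c))
```

```text
plug 1 [322.  169.5] [84. 79.] -0.0
[ 0.4699 -0.03    0.07  ] [0.1049 0.0963 0.0984 0.0965] -169.0624570877004
plug 2 [419.5 169.5] [79. 89.] 90.0
[ 0.4703 -0.0305  0.07  ] [0.0966 0.1043 0.0974 0.1112] 101.02483394724567
plug tri (array([ 0.46895214, -0.02984077,  0.06721848]), [np.float64(0.1624450904133073), np.float64(0.16244509041332886)])
foot 1 [[100.0, 88.0], [171.0, 88.0], [171.0, 194.0], [100.0, 194.0]]
[[0.4275, -0.3292, 0.008], [0.4099, -0.2382, 0.008], [0.5518, -0.2233, 0.008], [0.5709, -0.3222, 0.008]] [0.1435 0.0927 0.1426 0.1007]
foot 2 [[199.0, 87.0], [254.0, 87.0], [254.0, 194.0], [199.0, 194.0]]
[[0.4251, -0.3192, 0.008], [0.4113, -0.2488, 0.008], [0.5527, -0.2243, 0.008], [0.5677, -0.3009, 0.008]] [0.1438 0.0718 0.1435 0.0781]
```

View pics/c2.png

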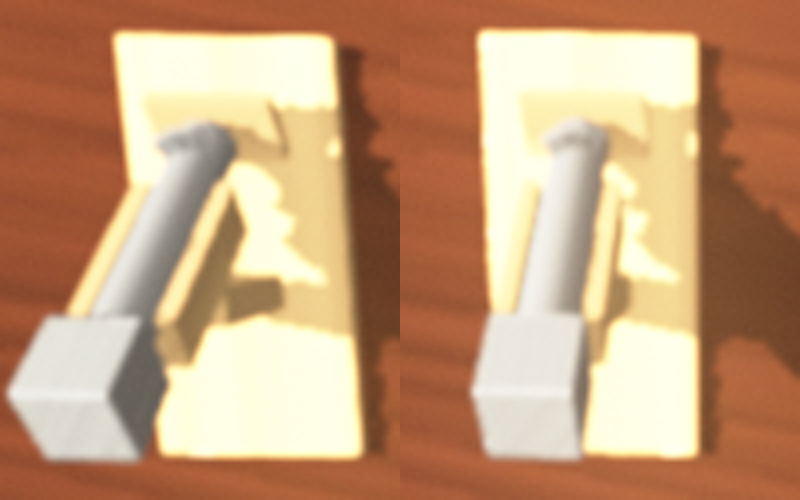

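The crops show the head's three visible edges clearly, and the foot corners are sharp. I'll triangulate those.

Run:
```python
from h import *
W={i:load(f'w{i}') for i in (1,2)}
prs=dict(EdgeR=((82,178),(198,178)),EdgeL=((106.3,178),(225,178)),FarR=((91.3,195),(201.3,195)),FarL=((115,195),(225.3,195)),LowR=((92,158.8),(201.8,158.8)),LowL=((116.3,159.3),(225.8,158.6)),footTL=((108.3,88.3),(199.5,87.5)),footTR=((163.3,89),(254.5,88.5)),footBR=((171,194),(254.5,194)))
X={}
for k,(a,b) in prs.items():
    X[k],e=tri((W[1],*a),(W[2],*b)); print(k,np.round(X[k],4),round(e[0],2))
m=lambda *k:np.mean([X[j] for j in k],0)
y=m('EdgeL','FarL','LowL')-m('EdgeR','FarR','LowR'); ax=m('EdgeL','EdgeR')-m('LowL','LowR')
print('y',np.linalg.norm(y),np.degrees(np.arctan2(y[1],y[0])),'axis',np.linalg.norm(ax),ax/np.linalg.norm(ax),'tilt',np.degrees(np.arccos(ax[2]/np.linalg.norm(ax))))
print('head c (mid of far end edge and low edge)',m('FarR','FarL','LowR','LowL'))
fc=(X['footTL']+X['footBR'])/2; d=X['footBR']-X['footTR']; print('foot',fc,np.degrees(np.arctan2(d[1],d[0])))
F=[[plane(W[i],*prs[k][i-1],.008) for k in ('footTL','footTR','footBR')] for i in(1,2)]
for f in F:
    d=f[2]-f[1]; c=(f[0]+f[2])/2; a=np.arctan2(d[1],d[0]); print('foot8',c,np.degrees(a),'head pred',c[:2]+.026*np.array([np.cos(a),np.sin(a)]))
for i,(x,y) in {1:(280,125),2:(375,125)}.items():
    p=W[i]['pixels'][y:y+90,x:x+95].astype(int).min(2); print(np.percentile(p,[10,40,60,80,95]))
    for th in (225,240):
        m_=cv2.morphologyEx(((p>th)*255).astype(np.uint8),cv2.MORPH_CLOSE,np.ones((5,5))); c=max(cv2.findContours(m_,0,2)[0],key=cv2.contourArea); r=cv2.minAreaRect(c); bx=cv2.boxPoints(r)+[x,y]; q=np.array([plane(W[i],*k,.07) for k in bx]); print(th,np.round(r[0]+np.array([x,y]),1),r[1],q.mean(0).round(4),[np.linalg.norm(q[k]-q[k-1]).round(4) for k in range(4)],np.degrees(np.arctan2(*(q[1]-q[0])[1::-1])))
```

```text
EdgeR [ 0.5149 -0.2797  0.1354] 0.33
EdgeL [ 0.5079 -0.2515  0.1434] 0.31
FarR [ 0.5359 -0.2766  0.1216] 0.35
FarL [ 0.5307 -0.251   0.1226] 0.33
LowR [ 0.4991 -0.2834  0.1099] 0.33
LowL [ 0.4944 -0.258   0.1091] 0.06
footTL [ 0.4257 -0.3184  0.0082] 0.14
footTR [ 0.4131 -0.2478  0.0085] 0.01
footBR [ 0.5525 -0.2237  0.0067] 0.37
y 0.02714626913238094 102.04566170950469 axis 0.033638009009128896 [0.43505284 0.15178553 0.88751912] tilt 27.436863122090614
head c (mid of far end edge and low edge) [ 0.51503311 -0.26724541  0.11582911]
foot [ 0.48911644 -0.27105067  0.00744379] 9.806044666811495
foot8 [ 0.48880113 -0.27092638  0.008     ] 10.049730516028001 head pred [ 0.5144022 -0.2663893]
foot8 [ 0.48906745 -0.27103855  0.008     ] 9.857825300165656 head pred [ 0.51468357 -0.26658725]
[218. 222. 224. 254. 255.]
225 [324.7 174.4] (72.92980194091797, 72.41765594482422) [ 0.4749 -0.0254  0.07  ] [np.float64(0.0898), np.float64(0.0852), np.float64(0.0897), np.float64(0.0904)] 103.82429835741428
240 [321.7 172.4] (50.56424331665039, 50.767311096191406) [ 0.4726 -0.0297  0.07  ] [np.float64(0.0633), np.float64(0.0607), np.float64(0.061), np.float64(0.0618)] 167.7104714469153
[224. 227. 229. 255. 255.]
225 [422.  169.5] (89.0, 94.0) [ 0.4702 -0.0274  0.07  ] [np.float64(0.1089), np.float64(0.1098), np.float64(0.1098), np.float64(0.1179)] 101.02440074392351
240 [419.9 172.2] (50.98234939575195, 53.21841049194336) [ 0.4726 -0.0293  0.07  ] [np.float64(0.0661), np.float64(0.0618), np.float64(0.0635), np.float64(0.0631)] 168.91729386502317
```

Measurements agree with the text: head centre (0.5146, −0.2666, 0.116), rod leaning along yaw 10° at 35°, plug mouth (0.4726, −0.0295, 0.07), plug yaw about −12°. Next step is the pregrasp.

```bash
cat >> h.py <<'E'
H=np.array([.5146,-.2666,.116]); a=np.radians(10);t=np.radians(35)
AX=np.array([np.sin(t)*np.cos(a),np.sin(t)*np.sin(a),np.cos(t)]); RG=frame([-np.sin(a),np.cos(a),0],-AX)
PM=np.array([.4726,-.0295,.07])
E
python3 -c "
from h import *
go(H+AX*.088,RG)"
```

```text
turn [-0.0053, 0.6108, 0.018] 0.611 | trans first [-0.0418, -0.0732, 0.1426] | trans after turn [-0.1172, -0.0723, 0.0921] 0.166
```

Converted, -0.0235 m / 0.2 = -0.1175, 0.0184 m / 0.2 = 0.092, 0.122 rad / 1.5708 = 0.0777.

```bash
echo '[0, 0, 0, 0, 0.0777, 0, 0, 0, 0, 0, 0.0777, 0, 0, 0, 0, 0, 0.0777, 0, 0, 0, 0, 0, 0.0777, 0, 0, 0, 0, 0, 0.0783, 0.0115, -0.1175, -0.0725, 0.092, 0, 0, 0, -0.1175, -0.0725, 0.092, 0, 0, 0, -0.1175, -0.0725, 0.092, 0, 0, 0, -0.1175, -0.0725, 0.092, 0, 0, 0, -0.1175, -0.0725, 0.092, 0, 0, 0, 0, 0, 0, 0, 0, 0, 0, 0, 0, 0, 0, 0]' | python3 steer.py 1.0 40
python3 -c "
from h import *
go(H-AX*.002,RG)
d=shot('wrist','w3')"
```

```text
time_s: 4.05
tool_pos: [0.5653, -0.259, 0.1893]
orientation: [0.222, -2.523, 0.083]
wrist_force: [0.4, -0.2, 1.5]
gripper_width: 1.001
grip_force: 0.0
turn [-0.0097, -0.0004, -0.0024] 0.01 | trans first [-0.0001, 0.0022, 0.0914] | trans after turn [-0.0001, 0.0014, 0.0914] 0.091
```

View pics/w3.png

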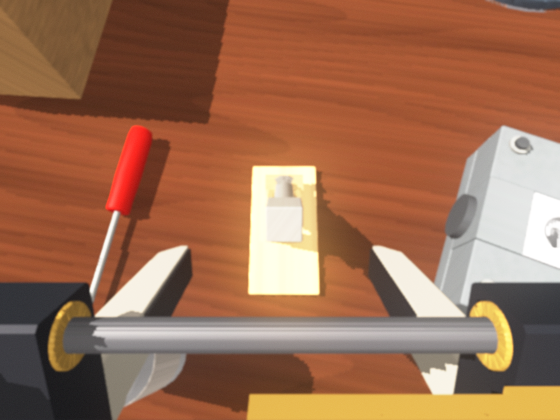

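W3 shows the head's end face centred at (284,220) between the fingers, whose midline is near column 281. The spray can's cap is below the hand. I'll go down along the axis and grip.

Converted, 0.024 m / 0.2 = 0.12, 0.023 m / 0.2 = 0.115, -0.01 rad / 1.5708 = -0.0064.

```bash
python3 -c "
from h import *
T,S=load('top0'),load('scene0');print('spray top',plane(T,432,187,.13),plane(S,182,144,.13))"
echo '[0, 0.004, 0.11, -0.0064, 0, 0, 0, 0.004, 0.11, 0, 0, 0, 0, 0, 0.115, 0, 0, 0, 0, 0, 0.12, 0, 0, 0, 0, 0, 0, 0, 0, 0, 0, 0, 0, 0, 0, 0]' | python3 steer.py 1.0 40
python3 -c "
from h import *
go(H-AX*.002,RG)"
```

```text
spray top [ 0.63829636 -0.3741835   0.13      ] [ 0.63618703 -0.36288873  0.13      ]
time_s: 4.7
tool_pos: [0.5144, -0.2678, 0.1161]
orientation: [0.216, -2.525, 0.072]
wrist_force: [0.0, -0.2, 1.0]
gripper_width: 1.0
grip_force: 0.0
turn [-0.0005, 0.0018, -0.0039] 0.004 | trans first [-0.0003, 0.0011, 0.0019] | trans after turn [-0.0003, 0.0011, 0.0019] 0.002
```

Converted, 0.001 m / 0.2 = 0.005.

```bash
echo '[0, 0.005, 0.005, 0, 0, 0, 0, 0, 0, 0, 0, 0, 0, 0, 0, 0, 0, 0, 0, 0, 0, 0, 0, 0, 0, 0, 0, 0, 0, 0, 0, 0, 0, 0, 0, 0, 0, 0, 0, 0, 0, 0, 0, 0, 0, 0, 0, 0, 0, 0, 0, 0, 0, 0, 0, 0, 0, 0, 0, 0]' | python3 steer.py 0.0 55
python3 -c "
from h import *
q,r,s=tool();print(r.inv().apply([0,0,.1]))"
```

```text
time_s: 5.7
tool_pos: [0.5128, -0.2671, 0.1132]
orientation: [0.216, -2.523, 0.07]
wrist_force: [0.5, 0.4, 1.0]
gripper_width: 0.273
grip_force: 55.0
[ 0.05736741 -0.00010489 -0.0819083 ]
```

Gripped on 25.4 mm, matching the head. Lifting straight up, then turning upright.

Converted, -0.0205 m / 0.2 = -0.1025, 0.0143 m / 0.2 = 0.0715.

```bash
echo '[0.036, 0, -0.051, 0, 0, 0, 0.0715, 0, -0.1025, 0, 0, 0, 0.0715, 0, -0.1025, 0, 0, 0, 0.0715, 0, -0.1025, 0, 0, 0, 0.0715, 0, -0.1025, 0, 0, 0, 0.0715, 0, -0.1025, 0, 0, 0, 0.0715, 0, -0.1025, 0, 0, 0]' | python3 steer.py
python3 -c "
from h import *
go(PM+[0,0,.17],down(100))"
```

```text
time_s: 6.4
tool_pos: [0.5129, -0.2668, 0.2773]
orientation: [0.216, -2.524, 0.07]
wrist_force: [-1.1, 0.5, -4.1]
gripper_width: 0.276
grip_force: 55.0
turn [-0.0001, -0.6103, -0.0036] 0.61 | trans first [-0.0218, 0.2408, 0.0299] | trans after turn [-0.0015, 0.2407, 0.0373] 0.244
```

Converted, 0.04 m / 0.2 = 0.2, -0.0015 m / 0.2 = -0.0075, -0.122 rad / 1.5708 = -0.0777.

```bash
echo '[0, 0, 0, 0, -0.0777, 0, 0, 0, 0, 0, -0.0777, 0, 0, 0, 0, 0, -0.0777, 0, 0, 0, 0, 0, -0.0777, 0, 0, 0, 0, 0, -0.0777, -0.0025, 0, 0.1, 0, 0, 0, 0, 0, 0.2, 0, 0, 0, 0, 0, 0.2, 0, 0, 0, 0, 0, 0.2, 0, 0, 0, 0, 0, 0.2, 0, 0, 0, 0, 0, 0.2, 0, 0, 0, 0, -0.0075, 0.1, 0, 0, 0, 0, 0, 0, 0, 0, 0, 0, 0, 0, 0, 0, 0, 0, 0, 0, 0, 0, 0, 0]' | python3 steer.py
python3 - <<'E'
from h import *
go(PM+[0,0,.17],down(100))
w=shot('wrist','w4');s=shot('scene','s4');t=shot('top','t4')
c=lambda d,x,y,n,f:cv2.resize(d['pixels'][y:y+n*3//4,x:x+n,::-1],(400,300),interpolation=cv2.INTER_CUBIC)
q=tool()[0]; ps=proj(s,q-[0,0,.05]).astype(int); print(ps,proj(t,q),[proj(k,q+[0,0,z]) .round(1).tolist() for k in(s,) for z in (-.113,0)])
cv2.imwrite('pics/c4.png',np.hstack([cv2.resize(w['pixels'][:,:,::-1],(400,300)),c(s,ps[0]-70,ps[1]-60,160,0)]))
E
```

```text
time_s: 7.9
tool_pos: [0.4727, -0.0311, 0.2756]
orientation: [0.274, -3.129, 0.002]
wrist_force: [-0.8, -0.4, -3.9]
gripper_width: 0.273
grip_force: 55.0
turn [-0.0013, -0.0009, 0.0001] 0.002 | trans first [-0.0002, 0.0016, 0.0356] | trans after turn [-0.0002, 0.0016, 0.0356] 0.036
[294 139] [298.80758102 239.16855238] [[293.8, 155.6], [294.3, 125.1]]
```

View pics/c4.png

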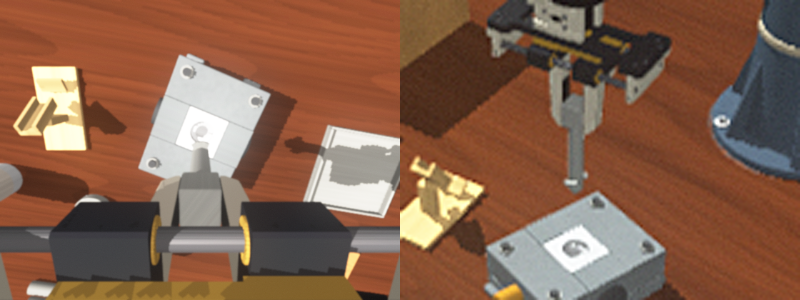

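The rod is held upright above the hole, with its tip near (281,207) in the wrist picture and (293.6,154) in the scene picture. I'll check the tip position numerically.

Run:
```python
from h import *
w,s=load('w4'),load('s4'); q=tool()[0]
print(tri((w,281.4,207),(s,293.6,154)), 'expected wrist tip',proj(w,q-[0,0,.113]),'hole in wrist',proj(w,PM))
# hole centre from plug square in current wrist pic
x,y=240,140; p=w['pixels'][y:y+85,x:x+85].astype(int).min(2)
for th in(238,246):
    m=cv2.morphologyEx(((p>th)*255).astype(np.uint8),cv2.MORPH_OPEN,np.ones((3,3)));c=max(cv2.findContours(m,0,2)[0],key=cv2.contourArea);r=cv2.minAreaRect(c);bx=cv2.boxPoints(r)+[x,y]
    P=np.array([plane(w,*k,.07) for k in bx]);print(th,P.mean(0),[np.linalg.norm(P[k]-P[k-1]).round(4) for k in range(4)])
```

```text
(array([ 0.47007252, -0.03243801,  0.16597938]), [np.float64(1.4599830667146299), np.float64(1.4599830667145717)]) expected wrist tip [280.80260891 209.9718826 ] hole in wrist [282.30210126 186.03413793]
238 [ 0.47233105 -0.02949502  0.07      ] [np.float64(0.0631), np.float64(0.0605), np.float64(0.0605), np.float64(0.0616)]
246 [ 0.47234314 -0.02939815  0.07      ] [np.float64(0.0629), np.float64(0.0601), np.float64(0.0603), np.float64(0.0612)]
```

Converted, 0.025 m / 0.2 = 0.125, 0.0016 m / 0.2 = 0.008.

```bash
echo '[0, 0.008, 0.1, 0, 0, 0, 0, 0, 0.125, 0, 0, 0, 0, 0, 0.1, 0, 0, 0, 0, 0, 0.06, 0, 0, 0, 0, 0, 0.02, 0, 0, 0, 0, 0, 0, 0, 0, 0, 0, 0, 0, 0, 0, 0]' | python3 steer.py
python3 - <<'E'
from h import *
go(PM+[0,0,.17],down(100))
w=shot('wrist','w5');s=shot('scene','s5'); q=tool()[0]
a,b=proj(w,PM).round().astype(int),proj(s,PM).round().astype(int); print(a,b,'tip exp',proj(w,q-[0,0,.1115]),proj(s,q-[0,0,.1115]))
c=lambda d,u,n:cv2.resize(d['pixels'][u[1]-n//2:u[1]+n//2,u[0]-n//2:u[0]+n//2,::-1],(400,400),interpolation=cv2.INTER_CUBIC)
cv2.imwrite('pics/c5.png',np.hstack([c(w,a,100),c(s,b,80)]))
E
```

```text
time_s: 8.75
tool_pos: [0.4729, -0.0291, 0.1952]
orientation: [-0.274, 3.129, -0.002]
wrist_force: [-0.6, -0.9, -3.2]
gripper_width: 0.278
grip_force: 55.0
turn [-0.0014, 0.0003, 0.0004] 0.002 | trans first [0.0003, -0.0005, -0.0448] | trans after turn [0.0003, -0.0004, -0.0448] 0.045
[280 205] [294 178] tip exp [280.91479747 210.33390629] [294.06334204 175.07804486]
```

View pics/c5.png

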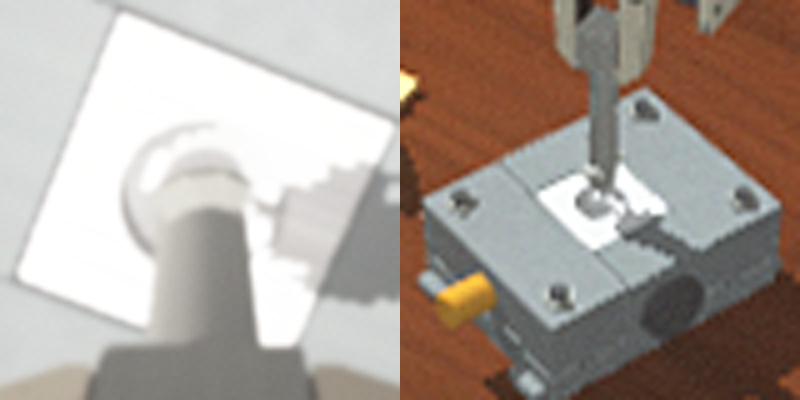

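Run:
```python
from h import *
w,s=load('w5'),load('s5'); q,r,_=tool()
for n,v in dict(tip=(0,0,.1115),lugin_top=(.009,0,.0895),lugout_top=(.015,0,.0895),lugout_bot=(.015,0,.0935),shoulder=(0.009,0,.0115),headtopedge=(.013,0,.0115),hL=(.013,-.013,.0115)).items():
    p=q+r.apply(v); print(n,((proj(w,p)-[230,155])*4).round(),((proj(s,p)-[254,138])*5+[400,0]).round())
print(((proj(w,PM)-[230,155])*4).round())
```

```text
tip [203. 222.] [600. 185.]
lugin_top [203. 208.] [608. 151.]
lugout_top [203. 176.] [613. 145.]
lugout_bot [203. 171.] [613. 150.]
shoulder [204. 372.] [610.  54.]
headtopedge [204. 342.] [613.  50.]
hL [102. 342.] [594.  43.]
[201. 202.]
```

The rod's lug and head edges match their predicted pixels to within 1 px, and the tip is over the hole. Lowering.

```bash
echo '[0, 0, 0.025, 0, 0, 0, 0, 0, 0.025, 0, 0, 0, 0, 0, 0.025, 0, 0, 0, 0, 0, 0.025, 0, 0, 0, 0, 0, 0.025, 0, 0, 0, 0, 0, 0.025, 0, 0, 0, 0, 0, 0.025, 0, 0, 0, 0, 0, 0.025, 0, 0, 0, 0, 0, 0, 0, 0, 0]' | python3 steer.py
echo '[0, 0, 0.01, 0, 0, 0, 0, 0, 0.01, 0, 0, 0, 0, 0, 0, 0, 0, 0]' | python3 steer.py
```

```text
time_s: 9.75
tool_pos: [0.473, -0.0291, 0.1548]
orientation: [-0.275, 3.129, -0.002]
wrist_force: [0.7, -0.9, 2.6]
gripper_width: 0.275
grip_force: 55.0
time_s: 10.05
tool_pos: [0.4747, -0.0289, 0.1542]
orientation: [-0.274, 3.124, -0.003]
wrist_force: [-8.3, 4.2, 42.9]
gripper_width: 0.276
grip_force: 55.0
```

Contact with the tip at z 43 mm, 13 mm above the floor, as expected at this yaw. I'll relieve the load and let go.

Converted, -0.002 m / 0.2 = -0.01, -0.0015 m / 0.2 = -0.0075.

```bash
echo '[0, 0, -0.01, 0, 0, 0, 0, 0, -0.0075, 0, 0, 0, 0, 0, 0, 0, 0, 0]' | python3 steer.py; echo '[0, 0, 0, 0, 0, 0, 0, 0, 0, 0, 0, 0, 0, 0, 0, 0, 0, 0, 0, 0, 0, 0, 0, 0, 0, 0, 0, 0, 0, 0]' | python3 steer.py 0.75
echo '[0, 0, -0.05, 0, 0, 0, 0, 0, -0.1, 0, 0, 0, 0, 0, -0.1, 0, 0, 0, 0, 0, -0.1, 0, 0, 0, 0, 0, 0, 0, 0, 0, 0, 0, 0, 0, 0, 0]' | python3 steer.py
python3 - <<'E'
from h import *
w=shot('wrist','w6');s=shot('scene','s6'); print(proj(w,PM+[0,0,.1]))
a,b=proj(w,PM+[0,0,.05]).round().astype(int),proj(s,PM+[0,0,.05]).round().astype(int)
c=lambda d,u,n:cv2.resize(d['pixels'][u[1]-n//2:u[1]+n//2,u[0]-n//2:u[0]+n//2,::-1],(400,400),interpolation=cv2.INTER_CUBIC)
print(a,b)
cv2.imwrite('pics/c6.png',np.hstack([c(w,a,140),c(s,b,100)]))
E
```

```text
time_s: 10.35
tool_pos: [0.4732, -0.0291, 0.1545]
orientation: [-0.275, 3.128, -0.003]
wrist_force: [2.4, -0.2, 7.0]
gripper_width: 0.276
grip_force: 55.0
time_s: 10.85
tool_pos: [0.4722, -0.0289, 0.1538]
orientation: [0.275, -3.128, 0.002]
wrist_force: [-0.4, 0.2, 0.4]
gripper_width: 0.657
grip_force: 0.0
time_s: 11.45
tool_pos: [0.4724, -0.0288, 0.2241]
orientation: [0.275, -3.129, 0.002]
wrist_force: [0.4, 0.3, -0.3]
gripper_width: 0.744
grip_force: 0.0
[279.71647017 235.70013828]
[280 213] [294 166]
```

View pics/c6.png

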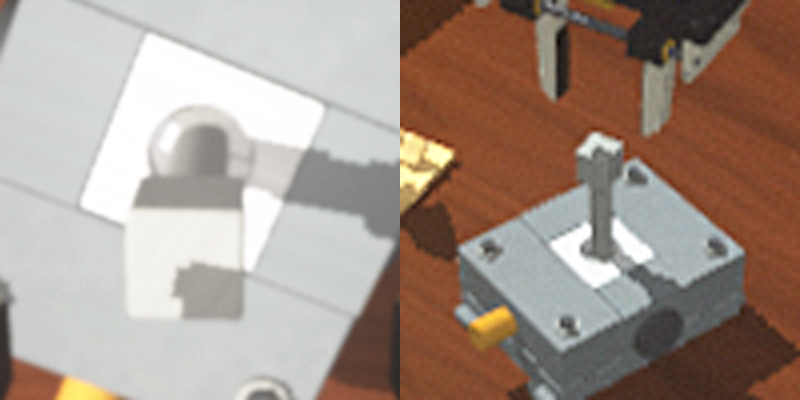

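The rod stands by itself upright in the hole, with its head's top face centred at (275,235) in the wrist picture and its flats aligned with the fingers.

```bash
python3 -c "
from h import *
p=plane(load('w6'),275,235.4,.173);print(p); go([p[0],p[1],.154],down(100))"
```

```text
[ 0.47182259 -0.0326507   0.173     ]
turn [-0.0006, -0.0021, 0.0006] 0.002 | trans first [0.0006, -0.0037, 0.0692] | trans after turn [0.0008, -0.0038, 0.0692] 0.069
```

Converted, 0.02 m / 0.2 = 0.1, 0.009 m / 0.2 = 0.045.

```bash
echo '[0, -0.006, 0.1, 0, 0, 0, 0, 0, 0.1, 0, 0, 0, 0, 0, 0.1, 0, 0, 0, 0, 0, 0.045, 0, 0, 0, 0, 0, 0, 0, 0, 0]' | python3 steer.py && echo '[0, 0, 0, 0, 0, 0, 0, 0, 0, 0, 0, 0, 0, 0, 0, 0, 0, 0, 0, 0, 0, 0, 0, 0, 0, 0, 0, 0, 0, 0, 0, 0, 0, 0, 0, 0, 0, 0, 0, 0, 0, 0, 0, 0, 0, 0, 0, 0]' | python3 steer.py 0 50; python3 -c "
from h import *
s=tool()[2];print(s['joint_pos'],s['torque'])"
```

```text
time_s: 12.05
tool_pos: [0.4718, -0.03, 0.1536]
orientation: [0.274, -3.126, 0.0]
wrist_force: [-0.0, 0.3, 0.0]
gripper_width: 0.748
grip_force: 0.0
time_s: 12.85
tool_pos: [0.4726, -0.03, 0.155]
orientation: [0.274, -3.129, 0.001]
wrist_force: [0.3, 1.1, 1.5]
gripper_width: 0.28
grip_force: 50.0
[-1.61172932e-01  3.18647752e-01  1.91936976e+00 -1.20461242e-03
  9.03971697e-01 -1.90622989e+00] [0.46389944 0.06113129 0.02408897]
```

Regripped from above. Screwing clockwise, which is + about the tool z, following down at 3.82 mm/rad.

Converted, 0.0005 m / 0.2 = 0.0025, 0.14 rad / 1.5708 = 0.0891.

```bash
echo '[0, 0, 0.0025, 0, 0, 0.0891, 0, 0, 0.0025, 0, 0, 0.0891, 0, 0, 0.0025, 0, 0, 0.0891, 0, 0, 0.0025, 0, 0, 0.0891, 0, 0, 0.0025, 0, 0, 0.0891, 0, 0, 0.0025, 0, 0, 0.0891, 0, 0, 0.0025, 0, 0, 0.0891, 0, 0, 0.0025, 0, 0, 0.0891, 0, 0, 0, 0, 0, 0]' | python3 steer.py; python3 -c "
from h import *
s=tool()[2];print(s['joint_pos'][5],s['torque'])"
```

```text
time_s: 13.75
tool_pos: [0.4725, -0.0302, 0.1508]
orientation: [-1.432, -2.796, 0.002]
wrist_force: [-0.4, 0.1, -0.8]
gripper_width: 0.276
grip_force: 50.0
-0.7842152356818509 [0.00578294 0.03578605 0.02684503]
```

Converted, 0.0005 m / 0.2 = 0.0025, 0.14 rad / 1.5708 = 0.0891.

```bash
echo '[0, 0, 0.0025, 0, 0, 0.0891, 0, 0, 0.0025, 0, 0, 0.0891, 0, 0, 0.0025, 0, 0, 0.0891, 0, 0, 0.0025, 0, 0, 0.0891, 0, 0, 0.0025, 0, 0, 0.0891, 0, 0, 0.0025, 0, 0, 0.0891, 0, 0, 0.0025, 0, 0, 0.0891, 0, 0, 0.0025, 0, 0, 0.0891, 0, 0, 0.0025, 0, 0, 0.0891, 0, 0, 0.0025, 0, 0, 0.0891, 0, 0, 0.0025, 0, 0, 0.0891, 0, 0, 0.0025, 0, 0, 0.0891, 0, 0, 0, 0, 0, 0]' | python3 steer.py; python3 -c "
from h import *
s=tool()[2];print(s['joint_pos'][5],s['torque'])"
```

```text
time_s: 15.05
tool_pos: [0.4721, -0.0299, 0.1446]
orientation: [3.037, 0.805, -0.003]
wrist_force: [-0.6, 1.3, -1.8]
gripper_width: 0.276
grip_force: 50.0
0.8920046439901917 [ 0.51083918  0.33273225 -0.0572472 ]
```

Converted, 0.0007 m / 0.2 = 0.0035, 0.14 rad / 1.5708 = 0.0891.

```bash
for i in 1 2; do echo '[0, 0, 0.0035, 0, 0, 0.0891, 0, 0, 0.0035, 0, 0, 0.0891, 0, 0, 0, 0, 0, 0]' | python3 steer.py | grep -E 'pos|force'; python3 -c "
from h import *
s=tool()[2];print(s['joint_pos'][5],s['torque'])"; done
```

```text
tool_pos: [0.4723, -0.0298, 0.1435]
wrist_force: [0.1, 4.3, 0.8]
grip_force: 50.0
1.1696689921353998 [ 1.19449175  0.52207459 -0.03466233]
tool_pos: [0.4725, -0.0296, 0.1423]
wrist_force: [-1.7, 6.6, 4.1]
grip_force: 50.0
1.4490623948326442 [ 1.57463962  0.54356472 -0.06911085]
```

Converted, 0.0006 m / 0.2 = 0.003, 0.0003 m / 0.2 = 0.0015, 0.14 rad / 1.5708 = 0.0891.

```bash
for i in 1 2; do echo '[0, 0, 0.003, 0, 0, 0.0891, 0, 0, 0.0015, 0, 0, 0.0446, 0, 0, 0, 0, 0, 0]' | python3 steer.py | grep -E 'pos|force'; python3 -c "
from h import *
s=tool()[2];print(s['joint_pos'][5],s['torque'])"; done
```

```text
tool_pos: [0.4727, -0.0297, 0.1417]
wrist_force: [-2.3, 6.8, 7.3]
grip_force: 50.0
1.6566057417428766 [1.50613696 0.64306732 0.05864989]
tool_pos: [0.4731, -0.0298, 0.1416]
wrist_force: [-4.6, 5.1, 17.0]
grip_force: 50.0
1.866630425256948 [1.52701112 1.09458828 0.06210326]
```

The tip has reached the floor: z stopped and Fz is rising. I'll turn a little further without feeding down, to find the stop.

The manual's scale: shifts go in shares of 0.2 m and turns go in shares of pi/2 rad. Converting my numbers, -0.0002 m / 0.2 = -0.001, 0.07 rad / 1.5708 = 0.0446.

```bash
for i in 1 2 3; do echo '[0, 0, -0.001, 0, 0, 0.0446, 0, 0, 0, 0, 0, 0.0446, 0, 0, 0, 0, 0, 0]' | python3 steer.py | grep -E 'pos|force'; python3 -c "
from h import *
s=tool()[2];print(s['joint_pos'][5],s['torque'],s['orientation'])"; done
```

```text
tool_pos: [0.4731, -0.0298, 0.1416]
wrist_force: [-1.8, 6.9, 13.7]
grip_force: 50.0
2.0064995546743454 [1.54103065 0.85864463 0.02295056] [ 3.00279271e+00 -9.22759839e-01  1.57744298e-03]
tool_pos: [0.4731, -0.0298, 0.1417]
wrist_force: [-1.6, 5.3, 10.4]
grip_force: 50.0
2.1464809462409162 [ 1.45387451  0.64375255 -0.0032812 ] [ 2.93093542e+00 -1.13055565e+00  1.43498362e-03]
tool_pos: [0.473, -0.0298, 0.1417]
wrist_force: [-2.1, 5.4, 8.2]
grip_force: 50.0
2.286495495103697 [ 1.39222884  0.49559254 -0.00377182] [ 2.84468852e+00 -1.33278769e+00  1.34475254e-03]
```

Total turn is 240° with z constant, so the tip is on the floor. Drawing straight up.

Converted, -0.005 m / 0.2 = -0.025, -0.003 m / 0.2 = -0.015.

```bash
echo '[0, 0, -0.01, 0, 0, 0, 0, 0, -0.015, 0, 0, 0, 0, 0, -0.025, 0, 0, 0, 0, 0, -0.025, 0, 0, 0, 0, 0, -0.025, 0, 0, 0]' | python3 steer.py - 60; echo '[0, 0, -0.025, 0, 0, 0, 0, 0, -0.025, 0, 0, 0, 0, 0, -0.025, 0, 0, 0, 0, 0, -0.025, 0, 0, 0, 0, 0, -0.025, 0, 0, 0, 0, 0, -0.025, 0, 0, 0, 0, 0, -0.025, 0, 0, 0, 0, 0, -0.05, 0, 0, 0, 0, 0, -0.05, 0, 0, 0, 0, 0, -0.05, 0, 0, 0, 0, 0, -0.05, 0, 0, 0, 0, 0, 0, 0, 0, 0, 0, 0, 0, 0, 0, 0]' | python3 steer.py
python3 - <<'E'
from h import *
print(arm.read_state()['torque'])
w=shot('wrist','w7');s=shot('scene','s7'); q=tool()[0]
b=proj(s,q-[0,0,.1]).round().astype(int);print(b)
c=cv2.resize(s['pixels'][b[1]-60:b[1]+60,b[0]-60:b[0]+60,::-1],(400,400),interpolation=cv2.INTER_CUBIC)
cv2.imwrite('pics/c7.png',np.hstack([cv2.resize(w['pixels'][:,:,::-1],(400,300))[:300],cv2.resize(c,(300,300))]))
E
```

```text
time_s: 17.65
tool_pos: [0.4722, -0.0302, 0.1611]
orientation: [2.839, -1.34, -0.002]
wrist_force: [0.8, 0.2, -13.5]
gripper_width: 0.277
grip_force: 60.0
time_s: 18.95
tool_pos: [0.4725, -0.03, 0.236]
orientation: [2.839, -1.342, 0.0]
wrist_force: [-0.2, -0.4, -9.1]
gripper_width: 0.274
grip_force: 60.0
[ 0.01483494  0.16882952 -0.01927907]
[294 162]
```

View pics/c7.png

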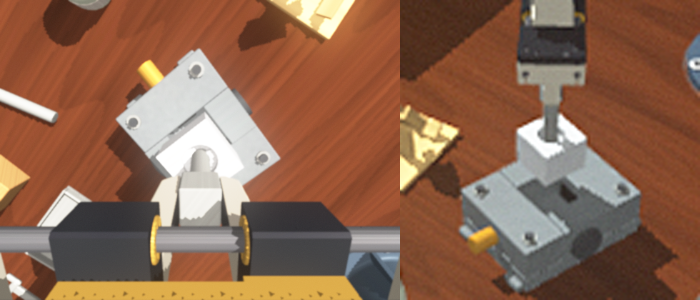

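The plug is out of the housing, upright on the rod and clear by about 45 mm. I'll turn slightly (last-joint range), then carry it to the tray.

Converted, -0.003 m / 0.2 = -0.015, -0.06 rad / 1.5708 = -0.0382.

```bash
echo '[0, 0, -0.015, 0, 0, -0.0191, 0, 0, -0.015, 0, 0, -0.0382, 0, 0, -0.015, 0, 0, -0.0382, 0, 0, -0.015, 0, 0, -0.0382, 0, 0, 0, 0, 0, -0.0382, 0, 0, 0, 0, 0, -0.0382, 0, 0, 0, 0, 0, -0.0382, 0, 0, 0, 0, 0, -0.0191, 0, 0, 0, 0, 0, 0]' | python3 steer.py
python3 - <<'E'
from h import *
T,S=load('top0'),load('scene0')
k=[(165,212),(217,212),(214,266),(160,265)]; P=np.array([plane(T,*c,.018) for c in k]);print(P.mean(0),[np.linalg.norm(P[i]-P[i-1]).round(3) for i in range(4)])
# scene quad by mask
m=[]
for d,b in ((T,(145,200,230,280)),(S,(315,205,410,285))):
    x0,y0,x1,y1=b; hsv=cv2.cvtColor(d['pixels'][y0:y1,x0:x1],cv2.COLOR_RGB2HSV); g=((hsv[...,1]<60)&(hsv[...,2]>90)).astype(np.uint8)*255
    g=cv2.morphologyEx(g,cv2.MORPH_OPEN,np.ones((3,3)));c=max(cv2.findContours(g,0,2)[0],key=cv2.contourArea);h=cv2.convexHull(c); q=cv2.approxPolyDP(h,4,True)[:,0]+[x0,y0]; M=cv2.moments(h); m.append((M['m10']/M['m00']+x0,M['m01']/M['m00']+y0)); print(q.tolist(),m[-1])
print(tri((T,*m[0]),(S,*m[1])))
go([.507,.267,.248])
E
```

```text
time_s: 19.95
tool_pos: [0.4724, -0.03, 0.2476]
orientation: [3.056, -0.721, -0.002]
wrist_force: [-0.2, -0.2, -8.0]
gripper_width: 0.277
grip_force: 60.0
[0.50717093 0.26205044 0.018     ] [np.float64(0.148), np.float64(0.145), np.float64(0.15), np.float64(0.147)]
[[164, 211], [217, 213], [214, 266], [159, 264]] (188.26603963721868, 238.75293920053747)
[[358, 219], [398, 242], [370, 277], [327, 250]] (362.59843284099577, 247.0684418556272)
(array([0.50860452, 0.26560146, 0.00612691]), [np.float64(1.5905643689590359), np.float64(1.5905643689589115)])
turn [0.0, 0.0, 0.0] 0.0 | trans first [-0.1018, -0.2811, -0.0008] | trans after turn [-0.1018, -0.2811, -0.0008] 0.299
```

Converted, -0.0199 m / 0.2 = -0.0995, -0.0072 m / 0.2 = -0.036.

```bash
echo '[-0.018, -0.05, 0, 0, 0, 0, -0.018, -0.05, 0, 0, 0, 0, -0.036, -0.0995, 0, 0, 0, 0, -0.036, -0.0995, 0, 0, 0, 0, -0.036, -0.0995, 0, 0, 0, 0, -0.036, -0.0995, 0, 0, 0, 0, -0.036, -0.0995, 0, 0, 0, 0, -0.036, -0.0995, 0, 0, 0, 0, -0.036, -0.0995, 0, 0, 0, 0, -0.036, -0.0995, 0, 0, 0, 0, -0.036, -0.0995, 0, 0, 0, 0, -0.036, -0.0995, 0, 0, 0, 0, -0.036, -0.0995, 0, 0, 0, 0, -0.036, -0.0995, 0, 0, 0, 0, -0.018, -0.05, 0, 0, 0, 0, -0.018, -0.05, 0, 0, 0, 0, 0, 0, 0, 0, 0, 0, 0, 0, 0, 0, 0, 0]' | python3 steer.py
python3 - <<'E'
from h import *
go([.508,.264,.13],frame(tool()[1].as_matrix()[:,1]*[1,1,0],[0,0,-1])); print(tool()[2]['joint_pos'][5])
E
```

```text
time_s: 21.75
tool_pos: [0.5069, 0.2641, 0.2474]
orientation: [3.056, -0.721, -0.001]
wrist_force: [-0.7, -0.5, -8.6]
gripper_width: 0.275
grip_force: 60.0
turn [0.0019, 0.0003, -0.0] 0.002 | trans first [0.0011, -0.0006, 0.1174] | trans after turn [0.0011, -0.0004, 0.1174] 0.117
2.433931571617527
```

Converted, 0.015 m / 0.2 = 0.075, 0.004 m / 0.2 = 0.02.

```bash
echo '[0, 0, 0.025, 0, 0, 0, 0, 0, 0.06, 0, 0, 0, 0, 0, 0.075, 0, 0, 0, 0, 0, 0.075, 0, 0, 0, 0, 0, 0.075, 0, 0, 0, 0, 0, 0.075, 0, 0, 0, 0, 0, 0.075, 0, 0, 0, 0, 0, 0.05, 0, 0, 0, 0, 0, 0.03, 0, 0, 0, 0, 0, 0.02, 0, 0, 0, 0, 0, 0, 0, 0, 0]' | python3 steer.py | grep -E 'pos|_force'
for i in 1 2; do echo '[0, 0, 0.0075, 0, 0, 0, 0, 0, 0.0075, 0, 0, 0, 0, 0, 0, 0, 0, 0]' | python3 steer.py| grep -E 'pos|_force'; done
```

```text
tool_pos: [0.5069, 0.2643, 0.1353]
wrist_force: [-0.0, -0.6, -8.4]
grip_force: 60.0
tool_pos: [0.5069, 0.2644, 0.1326]
wrist_force: [-0.7, -0.4, -8.3]
grip_force: 60.0
tool_pos: [0.5068, 0.2643, 0.1294]
wrist_force: [-0.5, -0.6, -8.1]
grip_force: 60.0
```

Converted, 0.001 m / 0.2 = 0.005, 0.0005 m / 0.2 = 0.0025.

```bash
for i in 1 2 3 4 5 6; do echo '[0, 0, 0.005, 0, 0, 0, 0, 0, 0.0025, 0, 0, 0, 0, 0, 0, 0, 0, 0]' | python3 steer.py| grep -E 'pos|t_force'; done
```

```text
tool_pos: [0.5069, 0.2643, 0.128]
wrist_force: [0.2, 0.0, -8.3]
tool_pos: [0.5069, 0.2643, 0.1265]
wrist_force: [-0.1, -1.1, -8.9]
tool_pos: [0.5069, 0.2643, 0.125]
wrist_force: [-0.2, -0.4, -8.2]
tool_pos: [0.5069, 0.2643, 0.1235]
wrist_force: [0.4, -0.1, -9.8]
tool_pos: [0.5073, 0.2645, 0.1224]
wrist_force: [0.1, -0.5, -4.8]
tool_pos: [0.5074, 0.2645, 0.1217]
wrist_force: [-1.6, -1.0, 5.9]
```

The plug is down and the rod is seated: TCP is at 0.1217 m, as predicted for a 4 mm floor. Release and retreat.

Converted, -0.0004 m / 0.2 = -0.002.

```bash
echo '[0, 0, -0.002, 0, 0, 0, 0, 0, 0, 0, 0, 0]' | python3 steer.py | grep t_force; echo '[0, 0, 0, 0, 0, 0, 0, 0, 0, 0, 0, 0, 0, 0, 0, 0, 0, 0, 0, 0, 0, 0, 0, 0, 0, 0, 0, 0, 0, 0, 0, 0, 0, 0, 0, 0]' | python3 steer.py 0.9
echo '[0, 0, -0.05, 0, 0, 0, 0, 0, -0.1, 0, 0, 0, 0, 0, -0.15, 0, 0, 0, 0, 0, -0.15, 0, 0, 0, 0, 0, -0.15, 0, 0, 0, 0, 0, 0, 0, 0, 0, 0, 0, 0, 0, 0, 0, 0, 0, 0, 0, 0, 0]' | python3 steer.py
python3 - <<'E'
from h import *
s=shot('scene','s8');shot('top','t8');w=shot('wrist','w8')
c=cv2.resize(s['pixels'][150:300,260:460,::-1],(400,300),interpolation=cv2.INTER_CUBIC)
cv2.imwrite('pics/c8.png',np.hstack([cv2.resize(w['pixels'][:,:,::-1],(400,300)),c]))
E
```

```text
wrist_force: [-1.2, -1.3, 7.2]
time_s: 26.05
tool_pos: [0.5069, 0.2643, 0.1209]
orientation: [3.056, -0.721, -0.001]
wrist_force: [0.1, 0.3, -0.0]
gripper_width: 0.741
grip_force: 0.0
time_s: 26.85
tool_pos: [0.5066, 0.2643, 0.2402]
orientation: [3.056, -0.721, -0.003]
wrist_force: [-0.2, -0.1, -0.1]
gripper_width: 0.902
grip_force: 0.0
```

View pics/c8.png

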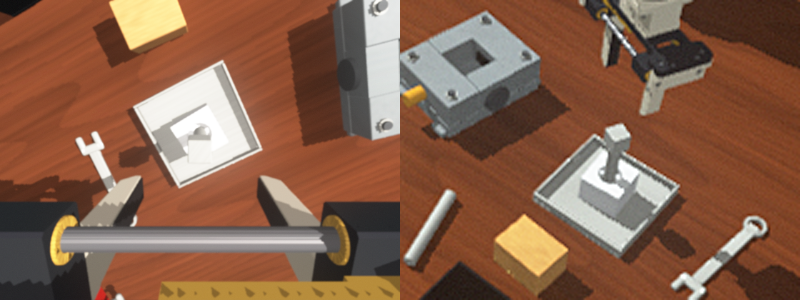

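The plug stands flat in the middle of the tray with the rod upright in it. The housing pocket is empty and the bystanders are untouched, so I'm handing in.

```bash
python3 -c "
from cell import arm
print(arm.finish_job())"
```

```text
the job is handed in; nothing more can be done
None
```

The job is handed in at about 27 s: the plug stands upright and flat in the middle of the tray with the rod still screwed in, and the pictures show the housing pocket empty and no sign of the other things having moved.

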